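# Pack two coffee kits and block the gaps

## Task

Pack the two wooden trays for the market stalls. The longer tray gets the tamper standing at one end, the steel dosing cup upright at the other end with its handle along the tray, and the thin wood block set squarely across the gap between them; the shorter tray gets the brown espresso cup upright at one end, handle along the tray, and the thick wood block squarely in the room left over, so that nothing can slide about. Everything stands flat on the tray floors, and the steel milk jug stays where it is.

Things in the scene. Friction and masses are not known exactly. Their poses are not given: they have to be found in the camera images.
- long_tray: The longer of the two shallow open trays of light wood, fixed to the counter: outside 96 x 208 x 26 mm high, inside 80 x 192 mm, floor 6 mm thick, walls 8 mm thick. Origin at the centre of its underside; z up, y along its length, x across it.
- short_tray: The shorter of the two shallow open trays of light wood, fixed to the counter: outside 96 x 178 x 26 mm high, inside 80 x 162 mm, floor 6 mm thick, walls 8 mm thick. Origin at the centre of its underside; z up, y along its length, x across it.
- tamper: Coffee tamper standing on its round steel foot (58 mm across, 28 mm high) with a dark turned wooden handle above it, about 32 mm thick; 98 mm high in all, about 0.42 kg. Origin at the centre of its underside, z up the handle.
- dosing_cup: Steel dosing cup, open upwards, 50 mm high; round body 62 mm across, with a handle on its -y side; 85 mm long over the handle. Origin on the underside level, at the middle of that 85 mm length, so the axis of the round body lies at y = +11 mm and the handle reaches to y = -43 mm. x is across the body, square to the handle (62 mm wide there), z up.
- espresso_cup: Brown ceramic espresso cup, white inside, open upwards, 50 mm high; round body 64 mm across the rim, narrower at the foot, with a handle on its -y side; 87 mm long over the handle. Origin on the underside level, at the middle of that 87 mm length, so the axis of the round body lies at y = +12 mm and the handle reaches to y = -43 mm. x is across the body, square to the handle (64 mm wide at the rim), z up.
- thin_block: The thin wood block: 60 (x) x 25 (y) x 60 (z) mm. Origin at the centre of its underside. It fits with its x across the long tray.
- thick_block: The thick wood block: 60 (x) x 50 (y) x 60 (z) mm. Origin at the centre of its underside. It fits with its 60 mm x across the short tray and its 50 mm y along it.
- milk_jug: Steel milk jug, 103 x 69 x 92 mm high, loose, standing between the far halves of the trays; to be left alone. Origin at the centre of its underside.

How it is judged (in metres and radians):
At the end, for the whole second after the job is handed in: Long tray: tamper and dosing cup at opposite ends, thin block between. Short tray: espresso cup at one end, thick block in the rest. All within 30 mm of the centre line, on the floor (6 mm), upright (0.12 rad), at rest; cup handles along the tray within 0.45 rad, blocks square within 0.4 rad (x of tamper in the frame of long_tray between -0.03 and 0.03 m and z of tamper in the frame of long_tray between 0 and 0.012 m and angle between each of tamper, dosing_cup, thin_block, espresso_cup, thick_block's own z axis and vertical below 0.12 rad and linear speed of each of tamper, dosing_cup, thin_block, espresso_cup, thick_block below 0.02 m/s and x of dosing_cup in the frame of long_tray between -0.03 and 0.03 m and z of dosing_cup in the frame of long_tray between 0 and 0.012 m and x of thin_block in the frame of long_tray between -0.03 and 0.03 m and z of thin_block in the frame of long_tray between 0 and 0.012 m and angle between the y axis of dosing_cup and the y axis of long_tray, either way round below 0.45 rad and angle between the y axis of thin_block and the y axis of long_tray, either way round below 0.4 rad and ((y of tamper in the frame of long_tray between -0.075 and -0.038 m and y of thin_block in the frame of long_tray between -0.035 and 0.01 m and y of dosing_cup in the frame of long_tray between 0.024 and 0.062 m) or (y of tamper in the frame of long_tray between 0.038 and 0.075 m and y of thin_block in the frame of long_tray between -0.01 and 0.035 m and y of dosing_cup in the frame of long_tray between -0.062 and -0.024 m)) and x of espresso_cup in the frame of short_tray between -0.03 and 0.03 m and z of espresso_cup in the frame of short_tray between 0 and 0.012 m and x of thick_block in the frame of short_tray between -0.03 and 0.03 m and z of thick_block in the frame of short_tray between 0 and 0.012 m and angle between the y axis of espresso_cup and the y axis of short_tray, either way round below 0.45 rad and angle between the y axis of thick_block and the y axis of short_tray, either way round below 0.4 rad and ((y of espresso_cup in the frame of short_tray between -0.046 and -0.008 m and y of thick_block in the frame of short_tray between 0.024 and 0.064 m) or (y of espresso_cup in the frame of short_tray between 0.008 and 0.046 m and y of thick_block in the frame of short_tray between -0.064 and -0.024 m))); the robot touches nothing.
It fails at once if the milk jug is moved by more than 30 mm or tipped (distance of milk_jug from where it was at the start of the episode above 0.03 m or angle between milk_jug's own z axis and vertical above 0.3 rad).
It also fails if it takes over 144 s, if anything falls off the work surface, if the arm or the gripper's body presses on something with over 40 N, if the wrist force passes 120 N, or if a joint passes its speed limit or range.

## Robot

A 6-joint arm with a two-finger parallel gripper is mounted at the origin on a cart in front of the work surface, level with it; the furniture and walls round the work are solid. World frame = base frame: x ahead of the robot, y to its left, z up, the work surface at z = 0. Lengths are in m, angles in degrees, forces in N, time in s.
With the tool pointing down it reaches from about 0.325 to 0.85 m from the base axis. Payload 15.5 kg.
Tool frame: the origin (TCP) lies at the very end of the fingers, on their centre line; the grasp point (between the pads) lies arm.grip_depth behind it (arm.grip_depth is the distance from the TCP to the grasp point, in m); z points along the fingers, y is the line along which they close (so a half turn about z gives the same grasp; the last joint's range is limited). The gripper opens to 91 mm and grips with 3 to 60 N. Pads are 32 mm wide; open, the fingers measure 118 mm over their backs; the gripper's body (76 mm by 178 mm) begins 60 mm behind the grasp point.
Start: joints at [67.924, 28.281, 77.091, -0, 74.628, -5.472], TCP at [0.179, 0.599, 0.214] pointing down, gripper open.
Joint ranges: [-166.48, 166.48], [-47.26, 123.95], [12.59, 153.08], [-70.14, 250.14], [6.76, 159.57], [-176.63, 176.63]. Speed limits (degrees/s): [108.29, 108.29, 147.25, 172.46, 172.46, 172.46].

## Interface

Orientations are given as a 3x3 rotation matrix whose columns are the frame's x, y, z axes.
In Python, from rig import arm gives the robot as it stands. Calls block until the motion is done:
- arm.move_to(position, orientation): joint-space move of the TCP to a pose.
- arm.move_l(position, orientation=None, feed=0.15): straight line of the TCP; orientation=None keeps the orientation; feed is the mean speed in m/s.
- arm.move_joints(angles): joint-space move.
- arm.grip(opening): finger opening in m; the grip force is fixed at half the most; returns when the fingers have stopped.
- arm.sleep(seconds).
- arm.solve_ik(position, orientation): joint angles nearest the present ones, or None.
- arm.snapshot(name): name is "scene" or "top" or "wrist"; returns the picture (400x640x3 uint8, red, green, blue); there is no depth.
- arm.get_calibration(name): a dict with "intrinsics" (3x3 intrinsics, pixels), "cam_to_world" (4x4, takes a point from camera to world coordinates). Camera axes: x right, y down, z forward; pixel columns grow to the right and rows downward; lengths in m; the calibration is good to about 2 mm. A picture is of the moment at which its call begins: read the wrist's pose just before it. get_calibration takes no time and is no camera call; for the wrist camera it gives the pose at the moment of the call.
A pose or a line that the arm cannot do raises arm.Unreachable and nothing moves.
- arm.sign_off(): hands the job in; it is judged then, once.
Readings, each from a call of its own:
- arm.current_t(): time.
- arm.current_joint_positions(): joint angles.
- arm.current_dq(): joint speeds.
- arm.current_tau(): joint torques, N m.
- arm.current_ee_pos(): TCP position.
- arm.current_tool_rot(): TCP orientation.
- arm.current_force(): force on the tool from outside, world axes, zero at the start.
- arm.current_torque(): the same for the moment, N m.
- arm.current_width(): finger opening in m.
- arm.current_grasp_force(): force on a finger pad.
Only numpy, scipy, OpenCV 4.12 (cv2) and the standard library are available. Lean on these libraries where they do the work, as an engineer would, in place of code of your own. Each camera call takes 0.05 s, during which the arm holds its last target. There are 200 camera calls.

## Working session

There is one attempt and no reset: what is moved stays moved. The work goes in short steps, each a Python script; the robot and the scene stay as the last script left them, time stands still between calls to the robot, and variables do not carry over. Pictures are saved under pics/ and viewed, at most 14 in all, crops included, and the job is handed in when it is done.

```bash
ls; mkdir -p pics; python3 - <<'E'
from rig import arm
import cv2
for n in("top","scene"):
    cv2.imwrite(f"pics/{n}0.png",arm.snapshot(n)[:,:,::-1]); c=arm.get_calibration(n); print(c["intrinsics"],c["cam_to_world"])
print(arm.grip_depth,arm.current_t(),arm.current_tool_rot())
c=arm.get_calibration("wrist");print(c)
E
```

```text
pics
[[427.89214648   0.         320.52747191]
 [  0.         427.89214648 192.80521193]
 [  0.           0.           1.        ]] [[-0.07810713 -0.97598929  0.2033327   0.27686713]
 [-0.99693696  0.07728222 -0.01200627  0.00205323]
 [-0.00399601 -0.20364766 -0.97903609  1.32763663]
 [ 0.          0.          0.          1.        ]]
[[371.90875867   0.         317.40132989]
 [  0.         371.90875867 198.4070694 ]
 [  0.           0.           1.        ]] [[ 0.8517699  -0.3870246   0.35312885  0.22023097]
 [-0.52369428 -0.60933948  0.59535678 -0.59381954]
 [-0.01524237 -0.69203855 -0.72169961  0.74090195]
 [ 0.          0.          0.          1.        ]]
0.0188 0.1 [[-9.58298347e-01  2.85769343e-01 -3.99903777e-04]
 [ 2.85769609e-01  9.58297795e-01 -1.03295689e-03]
 [ 8.80394964e-05 -1.10416122e-03 -9.99999387e-01]]
{'intrinsics': array([[317.09576391,   0.        , 319.37663737],
       [  0.        , 317.09576391, 195.87515786],
       [  0.        ,   0.        ,   1.        ]]), 'cam_to_world': array([[ 0.28524696,  0.92309544,  0.25793213,  0.10679178],
       [ 0.95845299, -0.27432248, -0.07819879,  0.62049003],
       [-0.00142837,  0.26952178, -0.96299323,  0.38320401],
       [ 0.        ,  0.        ,  0.        ,  1.        ]])}
```

View pics/top0.png

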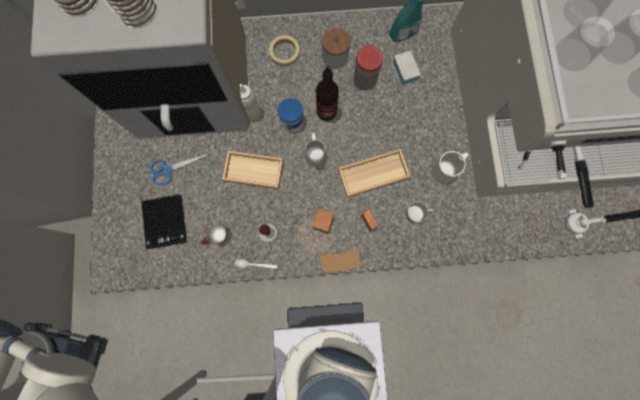

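View pics/scene0.png

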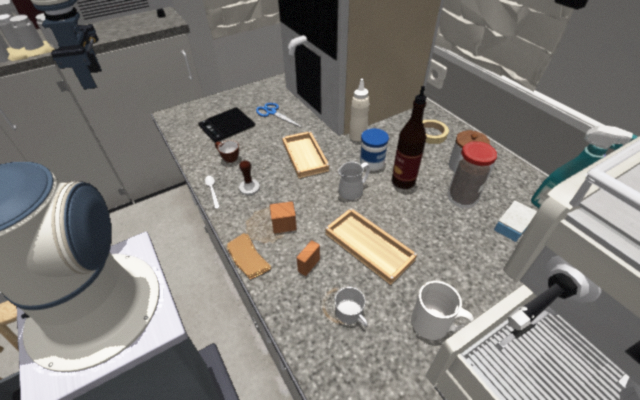

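```bash
cat > h.py <<'E'
from rig import arm
import numpy as np, cv2
def ray(c,u,v,z):
    K,T=c["intrinsics"],c["cam_to_world"]
    d=T[:3,:3]@np.linalg.solve(K,[u,v,1]); o=T[:3,3]
    return o+d*(z-o[2])/d[2]
def proj(c,P):
    K,T=c["intrinsics"],c["cam_to_world"]
    p=(np.atleast_2d(P)-T[:3,3])@T[:3,:3]@K.T
    return p[:,:2]/p[:,2:]
def R(a):  # tool down; closing line (tool y) at world angle a deg
    a=np.radians(a); y=np.array([np.cos(a),np.sin(a),0]); z=np.array([0,0,-1.])
    return np.c_[np.cross(y,z),y,z]
E
python3 - <<'E'
from h import *
import pickle
c=arm.get_calibration("top")
for n,u,v,z in[("long",375,173,.02),("short",253,169,.02),("esp",218,235,.05),("esph",205,240,.03),("tamp",267,233,.02),("thick",324,219,.06),("thin",370,217,.06),("dos",416,213,.05),("dosh",430,209,.03),("jug",317,155,.09)]: print(n,ray(c,u,v,z).round(3))
for i,p in enumerate([(.42,.2,.25),(.42,-.12,.25)]):
    arm.move_to(p,R(90)); c=arm.get_calibration("wrist"); im=arm.snapshot("wrist")[:,:,::-1]
    pickle.dump(c,open(f"c{i}.pkl","wb")); cv2.imwrite(f"pics/w{i}raw.png",im)
    cv2.imwrite(f"pics/w{i}.png",im)
    print(c["cam_to_world"].round(3),arm.current_t())
E
```

```text
long [ 0.598 -0.19   0.02 ]
short [0.642 0.193 0.02 ]
esp [0.438 0.302 0.05 ]
esph [0.428 0.347 0.03 ]
tamp [0.436 0.159 0.02 ]
thick [ 0.46  -0.018  0.06 ]
thin [ 0.455 -0.155  0.06 ]
dos [ 0.457 -0.296  0.05 ]
dosh [ 0.469 -0.345  0.03 ]
jug [ 0.651 -0.012  0.09 ]
[[-0.001  0.963  0.27   0.345]
 [ 1.     0.001  0.     0.2  ]
 [ 0.     0.27  -0.963  0.42 ]
 [ 0.     0.     0.     1.   ]] 1.8583
[[-0.001  0.963  0.27   0.345]
 [ 1.     0.001  0.    -0.119]
 [ 0.     0.27  -0.963  0.42 ]
 [ 0.     0.     0.     1.   ]] 3.125
```

View pics/w0.png

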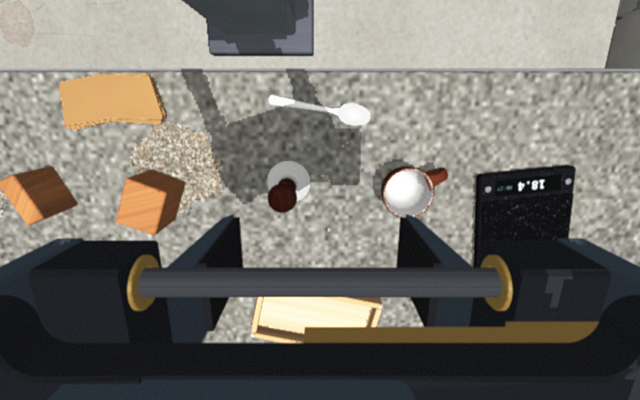

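View pics/w1.png

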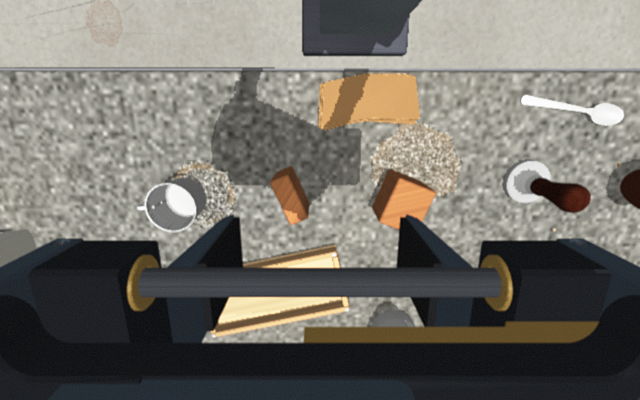

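```bash
python3 - <<'E'
from h import *
import pickle
for i,p,a in[(2,(.58,-.06,.27),180),(3,(.58,.08,.27),0)]:
    arm.move_to(p,R(a)); c=arm.get_calibration("wrist"); im=arm.snapshot("wrist")[:,:,::-1]
    pickle.dump(c,open(f"c{i}.pkl","wb")); cv2.imwrite(f"pics/w{i}raw.png",im)
    print(arm.current_t(),arm.current_joint_positions())
a=[cv2.imread(f"pics/w{i}raw.png")[:250,60:580] for i in(2,3)]
cv2.imwrite("pics/trays.png",np.vstack(a))
g=lambda i,u,v:cv2.resize(cv2.imread(f"pics/w{i}raw.png")[v:v+70,u:u+90],None,fx=4,fy=4,interpolation=cv2.INTER_CUBIC)
z=np.zeros((280,360,3),np.uint8)
cv2.imwrite("pics/objs.png",np.vstack([np.hstack([g(0,370,155),g(0,110,165)]),np.hstack([g(1,130,170),g(1,250,160)])]))
E
```

```text
7.4167 [-1.17774126e+01  2.20546274e+01  7.86160681e+01 -1.48182881e-03
  7.93277303e+01  1.68216051e+02]
10.025 [ 2.00112669e+00  2.22651849e+01  7.82792481e+01 -2.77782330e-04
  7.94575697e+01  2.03489109e+00]
```

View pics/trays.png

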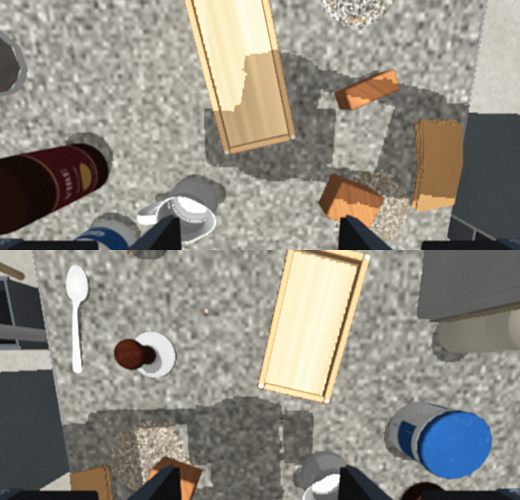

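View pics/objs.png

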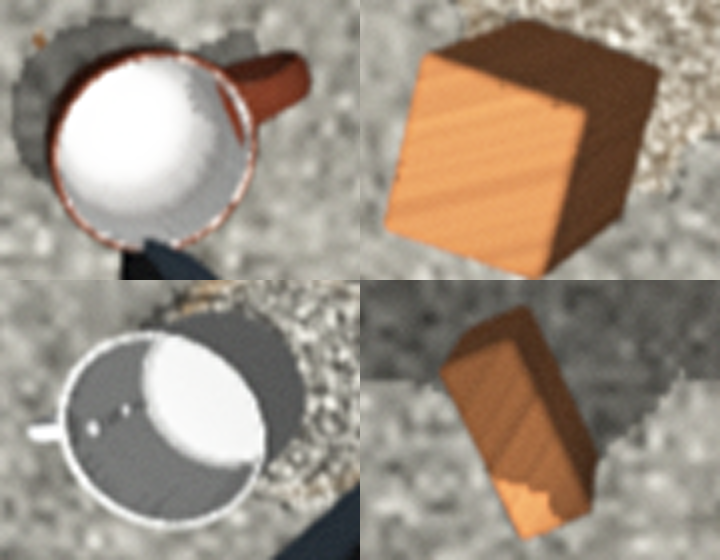

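```bash
python3 - <<'E'
from h import *
import pickle
C=[pickle.load(open(f"c{i}.pkl","rb")) for i in range(4)]
def P(i,pts,z): return np.array([ray(C[i],u,v,z)[:2] for u,v in pts])
def ang(d): return np.degrees(np.arctan2(d[1],d[0])).round(1)
def blk(n,i,pts,z):
    p=P(i,pts,z); e=np.roll(p,-1,0)-p
    print(n,p.mean(0).round(4),"len",np.linalg.norm(e,axis=1).round(4),"ang",[ang(x) for x in e])
blk("thick",0,[(110+x/4,165+y/4) for x,y in[(70,53),(225,107),(183,278),(25,228)]],.06)
blk("thin",1,[(250+x/4,160+y/4) for x,y in[(80,92),(158,60),(232,230),(167,260)]],.06)
blk("short",3,[(322,136),(387,151),(428,7),(350,1)],.026)
p=P(2,[(288,152),(354,137),(247,0),(325,0)],.026); print("long",p.round(4),np.linalg.norm(p[1]-p[0]),ang(p[2]-p[0]),ang(p[3]-p[1]))
for n,i,rim,h in[("esp",0,(408.3,192.5),(370+308/4,155+75/4)),("dos",1,(130+41,170+37.5),(130+30/4,170+153/4))]:
    a=P(i,[rim],.05)[0]; print(n,"axis",a.round(4))
    for z in(.025,.035,.045): d=P(i,[h],z)[0]-a; print(z,np.linalg.norm(d).round(4),ang(d))
print("tamp",P(0,[(289,182)],.028),P(3,[(215,105)],.028))
E
```

```text
thick [ 0.4598 -0.0112] len [0.0458 0.0575 0.0482 0.0584] ang [np.float64(69.3), np.float64(-20.1), np.float64(-109.6), np.float64(157.5)]
thin [ 0.4518 -0.154 ] len [0.0248 0.0561 0.022  0.0575] ang [np.float64(112.6), np.float64(21.9), np.float64(-64.0), np.float64(-155.1)]
short [0.6444 0.1905] len [0.0869 0.1713 0.0909 0.1572] ang [np.float64(-12.8), np.float64(77.2), np.float64(176.1), np.float64(-101.8)]
long [[ 0.622  -0.0798]
 [ 0.5365 -0.0992]
 [ 0.6648 -0.2553]
 [ 0.5747 -0.2554]] 0.08769516368234107 -76.3 -76.2
esp axis [0.4442 0.3079]
0.025 0.0573 108.2
0.035 0.0542 111.7
0.045 0.0512 115.5
dos axis [ 0.4638 -0.3008]
0.025 0.0569 -80.8
0.035 0.0505 -83.3
0.045 0.0442 -86.6
tamp [[0.43646987 0.16199456]] [[0.45084826 0.15832034]]
```

```bash
cat >> h.py <<'E'
import pickle
def load(i): return pickle.load(open(f"c{i}.pkl","rb")),cv2.imread(f"pics/w{i}raw.png")
def rect(x,y,a,lx,ly,z):  # a: world angle (deg) of the model's y axis
    a=np.radians(a); ey=np.array([np.cos(a),np.sin(a)]); ex=np.array([ey[1],-ey[0]])
    return [np.r_[np.array([x,y])+s*lx/2*ex+t*ly/2*ey,z] for s,t in((1,1),(-1,1),(-1,-1),(1,-1))]
def circ(x,y,r,z): return [(x+r*np.cos(t),y+r*np.sin(t),z) for t in np.linspace(0,6.28,40)]
def view(i,u,v,w,h,s,polys):
    c,im=load(i); im=cv2.resize(im[v:v+h,u:u+w],None,fx=s,fy=s,interpolation=cv2.INTER_CUBIC)
    for k,p in enumerate(polys):
        q=((proj(c,p)+.5-[u,v])*s).astype(int); cv2.polylines(im,[q],True,[(255,0,0),(0,255,0),(255,0,255)][k%3],1)
    return im
E
python3 - <<'E'
from h import *
a=view(3,300,0,170,160,2.3,[rect(.644,.19,78,.096,.178,.026),rect(.644,.19,78,.08,.162,.006)])
b=view(2,200,0,170,160,2.3,[rect(.599,-.187,103.7,.096,.208,.026)])
d=view(0,250,150,85,80,4.6,[circ(.4365,.162,.029,.028),circ(.4365,.162,.029,0)])
e=view(3,160,70,85,80,4.6,[circ(.4508,.1583,.029,.028),circ(.4508,.1583,.029,0)])
cv2.imwrite("pics/ov.png",cv2.resize(np.vstack([np.hstack([a,b]),np.hstack([d,e])]),(640,600)))
E
```

```text
(no output)
```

View pics/ov.png

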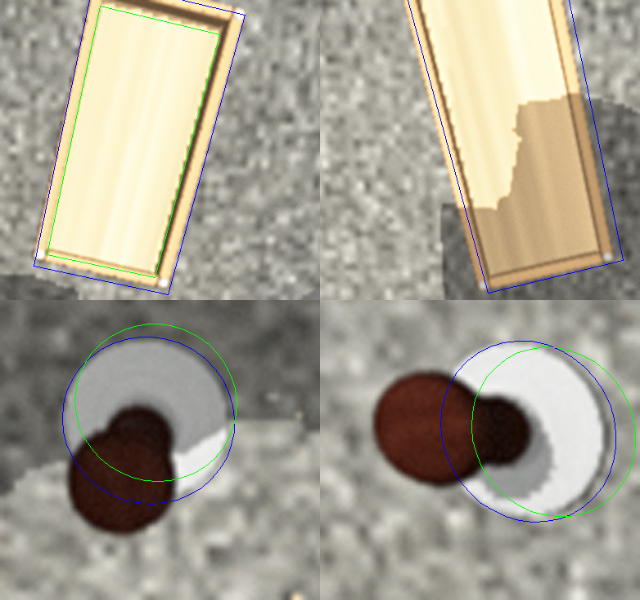

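```bash
python3 - <<'E'
from h import *
W=[("shortray",.643,.19,78,.2),("tamper",.443,.161,45,.17),("esp",.441,.305,20,.17),("thick",.462,-.016,69.5,.17),("thin",.455,-.155,23.5,.17),("dos",.46,-.298,7,.17),("long",.599,-.187,103.7,.2)]
W=W[::-1] if 0 else W
T=[]
j6=None
for k,(n,x,y,a,z) in enumerate(W):
    c0=[R(a),R(a+180)]; q=arm.current_joint_positions()
    s=[arm.solve_ik((x,y,z),r) for r in c0]; s=[(np.abs(np.subtract(t,q)).max(),i) for i,t in enumerate(s) if t is not None]
    arm.move_to((x,y,z),c0[min(s)[1]]); i=10+k
    c=arm.get_calibration("wrist"); im=arm.snapshot("wrist")[:,:,::-1]
    pickle.dump(c,open(f"c{i}.pkl","wb")); cv2.imwrite(f"pics/w{i}raw.png",im)
    print(n,min(s),arm.current_t(),np.round(arm.current_joint_positions(),0)[5], (proj(c,[[x,y,.05]])).round(0))
    T.append(im)
crop=[cv2.resize(t[110:260,220:420],(400,300)) for t in T[1:5]]
cv2.imwrite("pics/hov1.png",np.vstack([np.hstack(crop[:2]),np.hstack(crop[2:])]))
crop=[cv2.resize(T[5][110:260,220:420],(400,300)),T[0][0:300,120:520],T[6][0:300,120:520],T[6][0:300,120:520]*0]
cv2.imwrite("pics/hov2.png",np.vstack([np.hstack(crop[:2]),np.hstack(crop[2:])]))
E
```

```text
shortray (np.float64(68.67282349418586), 0) 11.2167 -67.0 [[320. 182.]]
tamper (np.float64(34.25981956894362), 0) 12.1 -32.0 [[317. 189.]]
esp (np.float64(40.627441413028926), 0) 12.8917 8.0 [[318. 190.]]
thick (np.float64(87.0304400960577), 0) 14.3583 -79.0 [[319. 190.]]
thin (np.float64(29.412955620302597), 0) 15.025 -49.0 [[318. 190.]]
dos (np.float64(13.32356215860425), 0) 15.7 -46.0 [[318. 191.]]
long (np.float64(80.2834619579899), 0) 17.0667 -126.0 [[319. 183.]]
```

View pics/hov1.png

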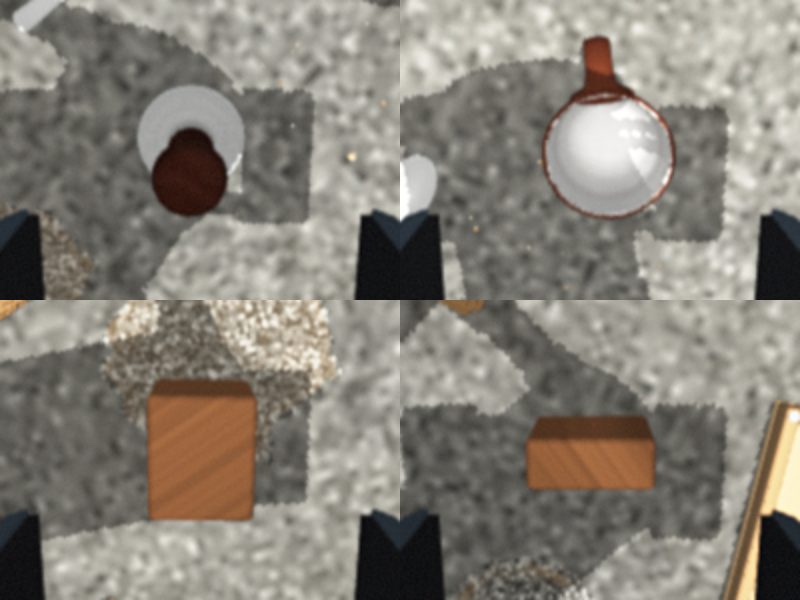

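View pics/hov2.png

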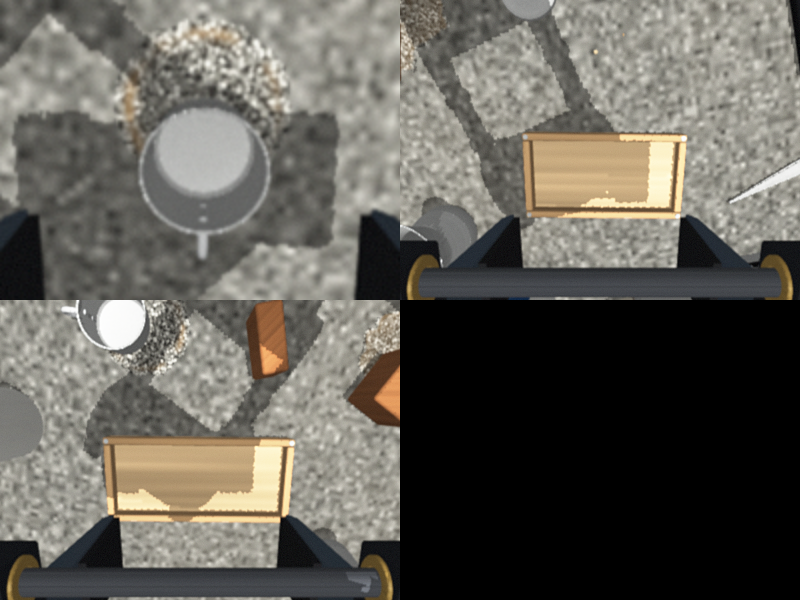

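```bash
python3 - <<'E'
from h import *
def P(i,pts,z): return np.array([ray(load(i)[0],u,v,z)[:2] for u,v in pts])
ang=lambda d: float(np.degrees(np.arctan2(d[1],d[0])).round(1))
def blk(n,i,pts,z):
    p=P(i,pts,z); e=np.roll(p,-1,0)-p
    print(n,p.mean(0).round(4),"len",np.linalg.norm(e,axis=1).round(4),"ang",[ang(x) for x in e])
h=lambda pts:[(220+x/2,110+y/2) for x,y in pts]
blk("thick",13,h([(148,95),(256,95),(252,220),(150,220)]),.06)
blk("thin",14,h([(128,141),(254,141),(252,188),(127,188)]),.06)
blk("short",10,[(243,134),(407,134),(401,217),(248,217)],.026)
blk("long",16,[(223,138),(414,138),(409,221),(229,221)],.026)
print("tamp",P(11,[(315.3,179)],.028))
for n,i,r,hd in[("esp",12,(324.7,187.8),(318.5,129)),("dos",15,(322.3,193),(321.5,239))]:
    a=P(i,[r],.05)[0]; print(n,a.round(4),[(np.linalg.norm(d).round(3),ang(d)) for d in (P(i,[hd],z)[0]-a for z in(.025,.035,.045))])
c=load(3)[0]; print("whitebottle",ray(c,492,95,0),"jar",ray(c,447,190,0),ray(c,490,190,.1),"oven",ray(c,480,66,0))
E
```

```text
thick [ 0.4603 -0.0136] len [0.0479 0.0588 0.0478 0.0588] ang [69.5, -20.9, -110.5, 159.2]
thin [ 0.4522 -0.1554] len [0.0569 0.0222 0.0577 0.0222] ang [23.6, -67.5, -156.4, 110.7]
short [0.644  0.1957] len [0.1752 0.0938 0.1757 0.0938] ang [77.9, -12.0, -102.1, 167.7]
long [ 0.6028 -0.1868] len [0.2046 0.0944 0.2072 0.0944] ang [103.7, 14.8, -76.3, -166.8]
tamp [[0.4383127  0.16254314]]
esp [0.4463 0.309 ] [(np.float64(0.053), 116.5), (np.float64(0.054), 116.4), (np.float64(0.054), 116.3)]
dos [ 0.4643 -0.2993] [(np.float64(0.058), -83.4), (np.float64(0.053), -83.5), (np.float64(0.049), -83.7)]
whitebottle [0.80936579 0.17111671 0.        ] jar [0.76399283 0.04134511 0.        ] [0.77007245 0.06744346 0.1       ] oven [0.78862349 0.20683391 0.        ]
```

```bash
cat >> h.py <<'E'
def tray(T,s):
    x,y,a=T; a=np.radians(a); return np.array([x+s*np.cos(a),y+s*np.sin(a)])
SHORT=(.644,.1955,78); LONG=(.6028,-.187,103.7)
def pick(xy,a,z,hov=.17,pre=.091):
    arm.grip(pre)
    arm.move_to((*xy,hov),R(a)); arm.move_l((*xy,z),feed=.15); arm.grip(0)
    print("gripped",arm.current_width(),arm.current_grasp_force())
    arm.move_l((*xy,z+.09),feed=.2); print("lifted",arm.current_width(),arm.current_grasp_force(),arm.current_t())
def place(xy,a,z,hov=.13,rel=.085):
    """z = TCP height at nominal contact; steps down until contact is felt"""
    arm.move_to((*xy,hov),R(a)); arm.move_l((*xy,z+.006),feed=.15)
    f0=arm.current_force()[2]; zz=z+.006
    while zz>z-.003:
        zz-=.0015; arm.move_l((*xy,zz),feed=.03); f=arm.current_force()[2]-f0
        if f>4: break
    print("contact",f,zz-z); arm.grip(rel); arm.move_l((*xy,.19),feed=.25); print(arm.current_t())
def shot(n):
    c=arm.get_calibration("wrist"); im=arm.snapshot("wrist")[:,:,::-1]
    pickle.dump(c,open(f"c{n}.pkl","wb")); cv2.imwrite(f"pics/w{n}raw.png",im); return im
E
python3 - <<'E'
from h import *
pick((.446,.309),26.4,.024)
place(tray(SHORT,.021),-12,.030)
arm.move_to((*tray(SHORT,-.02),.2),R(78)); cv2.imwrite("pics/p20.png",shot(20)[60:300,120:520])
E
```

```text
gripped 0.06109807670353249 30.00070134003181
lifted 0.06100883183168131 29.999779601348564 21.6
contact 20.62316563468673 -0.0015000000000000083
25.875
```

View pics/p20.png

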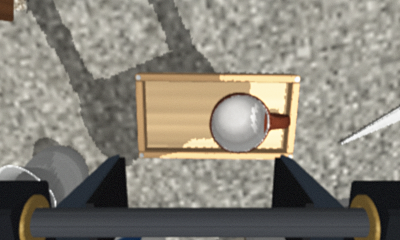

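```bash
python3 - <<'E'
from h import *
pick((.460,-.0145),-20.5,.03,pre=.088)
place(tray(SHORT,-.050),-12,.036,rel=.078)
pick((.4645,-.299),6.5,.024)
place(tray(LONG,-.037),13.7,.030)
arm.move_to((*tray(LONG,.02),.21),R(103.7)); a=shot(21)[60:300,120:520]
arm.move_to((*tray(SHORT,0),.21),R(78)); cv2.imwrite("pics/p21.png",np.vstack([a,shot(22)[60:300,120:520]]))
print(arm.current_t())
E
```

```text
gripped 0.06004093436339049 29.94607776403427
lifted 0.059670668964270805 29.94548410177231 31.2167
contact 5.413584087021053 -6.938893903907228e-18
35.1417
gripped 0.060690188743485744 30.000810687961348
lifted 0.060469811375773515 29.999810820554558 39.6
contact 4.087281709486844 -6.938893903907228e-18
43.4417
46.3
```

View pics/p21.png

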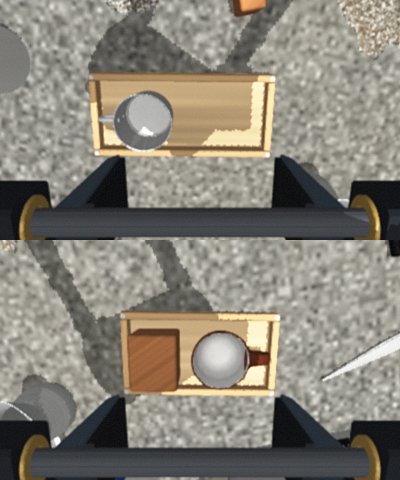

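```bash
python3 - <<'E'
from h import *
c=load(22)[0]
p=np.array([ray(c,u+120,v-180,.066)[:2] for u,v in[(128,330),(179,330),(179,391),(128,392)]]).mean(0)-SHORT[:2]
q=ray(c,220+120,360-180,.056)[:2]-SHORT[:2]
a=np.radians(78);ey=np.array([np.cos(a),np.sin(a)]);ex=np.array([ey[1],-ey[0]])
print("thick",p@ex,p@ey,"esp axis",q@ex,q@ey)
pick((.4525,-.1555),23.6,.03,pre=.088)
place(tray(LONG,.014),13.7,.036,rel=.076)
pick((.440,.162),30,.056,hov=.19,pre=.07)
place(tray(LONG,.061),13.7,.062,hov=.18,rel=.06)
arm.move_to((*tray(LONG,.02),.24),R(103.7)); a=shot(23)[60:300,120:520]
arm.move_to((*tray(SHORT,0),.21),R(78)); cv2.imwrite("pics/p23.png",np.vstack([a,shot(24)[60:300,120:520]]))
print(arm.current_t())
E
```

```text
thick -0.0017363899644180592 -0.04740773224933703 esp axis -0.0011206550585946729 0.02071758186697725
gripped 0.059591105983054754 30.00108540058136
lifted 0.0597004323767439 29.999898970127106 50.2917
contact 5.391708054543051 -6.938893903907228e-18
53.8917
gripped 0.030329395990743958 30.000611152499914
lifted 0.03083286021027442 29.999406645074487 57.9417
contact 23.739798164686164 -0.0015000000000000013
62.625
65.6
```

View pics/p23.png

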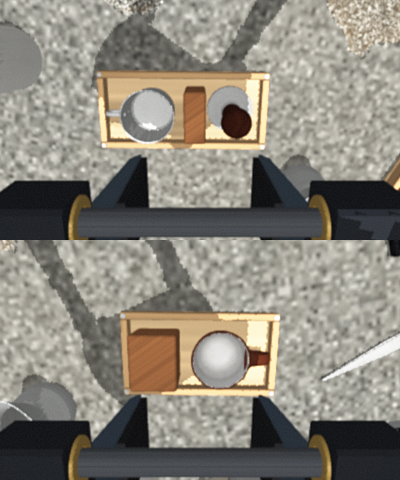

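```bash
python3 - <<'E'
from h import *
c=load(23)[0]; a=np.radians(103.7);ey=np.array([np.cos(a),np.sin(a)]);ex=np.array([ey[1],-ey[0]])
for n,u,v,z in[("tamper",228.5,107,.034),("thin",194.5,115,.066),("cup axis",147,116,.056)]:
    p=ray(c,u+120,v+60,z)[:2]-LONG[:2]; print(n,p@ex,p@ey)
arm.sign_off()
E
```

```text
tamper -0.00625056562349306 0.05482162348738631
thin -0.003202684302282146 0.01452303321757786
cup axis 1.3511880792670947e-05 -0.039617762883006946
the job is handed in; nothing more can be done
```

Both trays are packed as the task asked and the job is handed in at about 66 s. Positions measured from the wrist camera were all inside the limits, nothing moved near the milk jug, and I have not seen the judge's result.

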